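# Line up the guitar slides by height on the rack

### The job

Stand the four chrome slides upright on the wooden rack, one in the middle of each round rubber pad, in order of height: the tallest on the pad next to the gold-coloured boost pedal (the narrow one with one footswitch), stepping down to the shortest on the pad next to the blue looper pedal (the wide one with two footswitches). Leave both pedals where they are.

Things in the scene. Friction and masses are not known exactly. Their poses are not given: they have to be found in the camera images.
- slide_a: The shortest of four plain chrome-steel guitar slides: an open tube standing upright, outer diameter 24 mm, bore 18 mm, height 38 mm. Origin: centre of its lower end; z up along the tube.
- slide_b: The second shortest of four plain chrome-steel guitar slides: an open tube standing upright, outer diameter 26 mm, bore 20 mm, height 50 mm. Origin: centre of its lower end; z up along the tube.
- slide_c: The second tallest of four plain chrome-steel guitar slides: an open tube standing upright, outer diameter 28 mm, bore 22 mm, height 62 mm. Origin: centre of its lower end; z up along the tube.
- slide_d: The tallest of four plain chrome-steel guitar slides: an open tube standing upright, outer diameter 30 mm, bore 24 mm, height 74 mm. Origin: centre of its lower end; z up along the tube.
- pad_1: Round black rubber pad, 54 mm across, 3 mm thick, at the row's left end (+y) as seen from the robot; one of four in a straight row, 70 mm apart, on a wooden rack board (80 x 290 x 12 mm, fixed, turned up to 0.18 rad). Origin: centre of the pad's underside, 12 mm above the bench; pad top 3 mm above it. x points across the row away from the robot, y along the row to the left, z up.
- pad_2: Round black rubber pad, 54 mm across, 3 mm thick, at the second place from the left end; one of four in a straight row, 70 mm apart, on a wooden rack board (80 x 290 x 12 mm, fixed, turned up to 0.18 rad). Origin: centre of the pad's underside, 12 mm above the bench; pad top 3 mm above it. x points across the row away from the robot, y along the row to the left, z up.
- pad_3: Round black rubber pad, 54 mm across, 3 mm thick, at the second place from the right end; one of four in a straight row, 70 mm apart, on a wooden rack board (80 x 290 x 12 mm, fixed, turned up to 0.18 rad). Origin: centre of the pad's underside, 12 mm above the bench; pad top 3 mm above it. x points across the row away from the robot, y along the row to the left, z up.
- pad_4: Round black rubber pad, 54 mm across, 3 mm thick, at the row's right end (-y) as seen from the robot; one of four in a straight row, 70 mm apart, on a wooden rack board (80 x 290 x 12 mm, fixed, turned up to 0.18 rad). Origin: centre of the pad's underside, 12 mm above the bench; pad top 3 mm above it. x points across the row away from the robot, y along the row to the left, z up.
- boost_pedal: Gold-coloured aluminium boost pedal, 100 mm deep (x), 62 mm wide (y), body 38 mm high and 50 mm with its one knob and one footswitch. It stands loose on the bench just beyond one end of the rack: either the left or the right end, changing from start to start. Origin: centre of its underside.
- looper_pedal: Blue looper pedal, 100 mm deep (x), 126 mm wide (y), body 42 mm high and 54 mm with its two footswitches and three knobs. It stands loose on the bench beyond the other end of the rack. Origin: centre of its underside. (Small things lying among the slides - battery, tin, tuner - are under 20 mm high and at least 20 mm clear of every slide.)

How it is judged:
At the end, for the whole second after the job is handed in: Each slide is released, at rest, upright within 0.1 rad and standing on its own pad (lower end 0.5 to 6 mm above the pad's underside), within 12 mm of the pad's centre, in order of height from the tallest at the boost pedal to the shortest at the looper pedal (linear speed of each of slide_a, slide_b, slide_c, slide_d below 0.02 m/s and ((y of boost_pedal in the frame of pad_1 above -0.105 m and horizontal distance between slide_a and pad_4 below 0.012 m and z of slide_a in the frame of pad_4 between 0.0005 and 0.006 m and angle between each of slide_a, slide_b, slide_c, slide_d's own z axis and vertical below 0.1 rad and horizontal distance between slide_b and pad_3 below 0.012 m and z of slide_b in the frame of pad_3 between 0.0005 and 0.006 m and horizontal distance between slide_c and pad_2 below 0.012 m and z of slide_c in the frame of pad_2 between 0.0005 and 0.006 m and horizontal distance between slide_d and pad_1 below 0.012 m and z of slide_d in the frame of pad_1 between 0.0005 and 0.006 m) or (y of boost_pedal in the frame of pad_1 below -0.105 m and horizontal distance between slide_a and pad_1 below 0.012 m and z of slide_a in the frame of pad_1 between 0.0005 and 0.006 m and angle between each of slide_a, slide_b, slide_c, slide_d's own z axis and vertical below 0.1 rad and horizontal distance between slide_b and pad_2 below 0.012 m and z of slide_b in the frame of pad_2 between 0.0005 and 0.006 m and horizontal distance between slide_c and pad_3 below 0.012 m and z of slide_c in the frame of pad_3 between 0.0005 and 0.006 m and horizontal distance between slide_d and pad_4 below 0.012 m and z of slide_d in the frame of pad_4 between 0.0005 and 0.006 m))); the robot touches nothing.
It fails at once if the boost pedal is shifted by more than 15 mm (distance of boost_pedal from where it was at the start of the episode above 0.015 m).
It fails at once if the looper pedal is shifted by more than 15 mm (distance of looper_pedal from where it was at the start of the episode above 0.015 m).
It also fails if it takes over 90 s, if anything falls off the work surface, if the arm or the gripper's body presses on something with over 40 N, if the wrist force passes 120 N, or if a joint passes its speed limit or range.

### The arm

A 6-joint arm with a two-finger parallel gripper is mounted at the origin on the work surface. World frame = base frame: x ahead of the robot, y to its left, z up, the work surface at z = 0. Lengths are in m, angles in rad, forces in N, time in s.
With the tool pointing down it reaches from about 0.275 to 0.85 m from the base axis. Payload 19 kg.
Tool frame: the origin (TCP) lies midway between the tips of the shut fingers; the grasp point (between the pads) lies behind it (hold_point_z is the z of the grasp point in the tool frame, in m); z points along the fingers, y is the line along which they close (so a half turn about z gives the same grasp; the last joint's range is limited). The gripper opens to 85 mm and grips with 20 to 120 N. Pads are 22 mm wide; open, the fingers measure 114 mm over their backs; the gripper's body (76 mm by 85 mm) begins 54 mm behind the grasp point. The pads swing forward as they close: fully open they stand 13 mm farther back than shut.
Start: joints at [1.102, 0.15, 1.437, -0, 1.554, -0.134], TCP at [0.189, 0.543, 0.231] pointing down, gripper open.
Joint ranges: [-2.8, 2.8], [-0.68, 2.1], [0.12, 2.68], [-1.39, 4.53], [0.16, 2.79], [-2.81, 2.81]. Speed limits (rad/s): [1.89, 1.89, 2.22, 3.01, 3.01, 3.01].

### API

Orientations are given as a rotation vector (axis times angle).
In Python, from cell import goto, move_linear, movej, grip, dwell, ik, sense, read_camera, camera_info, PlanningError, job_done, look_for, place_of, hold_point_z gives the robot as it stands. Calls block until the motion is done:
- goto(position, orientation): joint-space move of the TCP to a pose.
- move_linear(position, v=0.15, orientation=None): straight line of the TCP; orientation=None keeps the orientation; v is the mean speed in m/s.
- movej(angles): joint-space move.
- grip(opening, squeeze=None): finger opening in m; squeeze is the grip in N (None keeps the last); returns when the fingers have stopped.
- dwell(seconds).
- ik(position, orientation): joint angles nearest the present ones, or None.
- sense(): the state.
- read_camera(name): name is "side" or "top" or "wrist"; returns (picture, depth): 480x640x3 uint8, red, green, blue; 480x640 float32, m along the optical axis (not along the pixel's ray), 0 where there is no reading.
- camera_info(name): a dict with "fovy" (degrees; the focal length in pixels is half the picture's height over the tangent of half this angle, whatever the lens; pixels are square), "cx", "cy" (the principal point, pixels), "cam_to_world" (4x4, takes a point from camera to world coordinates); the wrist camera has in their place "tool_from_camera" (4x4, takes a point from camera to tool coordinates, whose origin is the TCP and whose axes are the flange's). Camera axes: x right, y down, z forward; pixel columns grow to the right and rows downward; lengths in m; the calibration is good to about 2 mm. The wrist camera is an equidistant fisheye: a pixel r from the principal point sees the ray r / f radians off the axis. A picture is of the moment at which its call begins: read the wrist's pose just before it. camera_info takes no time and is no camera call.
A pose or a line that the arm cannot do raises PlanningError and nothing moves.
- job_done(): hands the job in; it is judged then, once.
Trained networks look in the newest picture that a camera, given by its name, has taken for a name from the list of things; names that differ only in an ending like _2 or _b are one class to them, and where a whole thing is asked for, a point or a joint stands for the part that bears it (a point fixed in the world has none). Each returns a list of dicts, best first, with "score" (0 to 1); they miss things now and then, are a little off and sometimes report something else, mostly with a low value. They report only what shows in the picture. A call takes as long as a camera call.
- look_for(target, camera): "bbox" ([centre column, centre row, width, height] in pixels, round what is visible of it).
- place_of(target, camera): "uv" ([column, row] in pixels: a listed point, or the origin of a listed thing).
The state is a dict: "time_s": time; "joints": joint angles; "qd": joint speeds; "effort": joint torques, N m; "eef_pos": TCP position; "ee_rot": TCP orientation; "force": force on the tool from outside, world axes, zero at the start; "torque": the same for the moment, N m; "gripper_width": finger opening in m; "finger_force": force on a finger pad.
Only numpy, scipy, OpenCV 4.12 (cv2) and the standard library are available. Lean on these libraries where they do the work, as an engineer would, in place of code of your own. Each camera call takes 0.05 s, during which the arm holds its last target. There are 200 camera calls.

## Working session

There is one attempt and no reset: what is moved stays moved. The work goes in short steps, each a Python script; the robot and the scene stay as the last script left them, time stands still between calls to the robot, and variables do not carry over. Pictures are saved under pics/ and viewed, at most 14 in all, crops included, and the job is handed in when it is done.

```bash
ls; mkdir -p pics; python3 - <<'E'
from cell import *
import cv2, numpy as np
for c in ("top","side"):
    im,d=read_camera(c); cv2.imwrite(f"pics/{c}0.png",im[...,::-1]); np.savez(f"{c}0.npz",im=im,d=d)
    print(c,camera_info(c))
    for t in ("slide_a","pad_1","boost_pedal","looper_pedal"):
        print(t,[(round(r["score"],2),np.round(r["bbox"]).tolist()) for r in look_for(t,c)][:8])
s=sense(); print(s); print(hold_point_z if not callable(hold_point_z) else hold_point_z())
E
```

```text
cell.py
pics
top {'fovy': 51.07355703190083, 'cx': 324.3610530590202, 'cy': 237.15268137491904, 'cam_to_world': array([[-0.0232368 , -0.98115856,  0.1918018 ,  0.34720785],
       [-0.99968156,  0.02091573, -0.01411748,  0.02693812],
       [ 0.00983982, -0.19206877, -0.98133214,  1.05500929],
       [ 0.        ,  0.        ,  0.        ,  1.        ]])}
slide_a [(0.69, [365.0, 281.0, 12.0, 19.0]), (0.64, [188.0, 309.0, 20.0, 12.0]), (0.52, [473.0, 298.0, 15.0, 9.0]), (0.48, [284.0, 291.0, 17.0, 15.0])]
pad_1 [(0.82, [283.0, 206.0, 22.0, 23.0]), (0.79, [347.0, 207.0, 24.0, 22.0]), (0.64, [249.0, 199.0, 28.0, 23.0]), (0.62, [315.0, 208.0, 24.0, 26.0])]
boost_pedal [(0.65, [191.0, 185.0, 43.0, 53.0]), (0.57, [368.0, 281.0, 15.0, 18.0])]
looper_pedal [(0.8, [405.0, 205.0, 71.0, 57.0])]
side {'fovy': 50.370125681998495, 'cx': 316.4860787124133, 'cy': 235.49490145690223, 'cam_to_world': array([[ 0.9266977 , -0.17066344,  0.3348214 ,  0.27244692],
       [-0.37576226, -0.43462981,  0.81847398, -0.68452221],
       [ 0.00583978, -0.8842912 , -0.46689932,  0.4755968 ],
       [ 0.        , 
[... 351 characters left out ...]
313.0, 93.0, 83.0])]
{'time_s': 0.5, 'joints': array([ 1.10197222e+00,  1.50543576e-01,  1.43742546e+00, -1.35073787e-06,
        1.55380624e+00, -1.34020549e-01]), 'qd': array([ 0.00101177,  0.00077344,  0.0002044 ,  0.0001113 , -0.00092337,
       -0.00053103]), 'effort': array([-2.33941319e-03, -7.12295508e+01, -5.70746684e+01, -2.78099706e-04,
        1.80493207e-03,  2.83100161e-05]), 'eef_pos': array([0.1889479 , 0.54302704, 0.23122905]), 'ee_rot': array([-5.23446500e-01, -3.09762417e+00,  2.74562828e-04]), 'force': array([ 0.21252455, -0.12219093, -0.32596958]), 'torque': array([-0.00105502, -0.07564561, -0.03314768]), 'finger_force': 0.0, 'gripper_width': 0.08569139700329868}
-0.0187
```

```bash
python3 - <<'E'
import cv2
a=cv2.imread("pics/top0.png")[140:360,140:510]; cv2.imwrite("pics/topc.png",cv2.resize(a,None,fx=2.1,fy=2.1,interpolation=cv2.INTER_CUBIC))
E
```

```text
(no output)
```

View pics/topc.png

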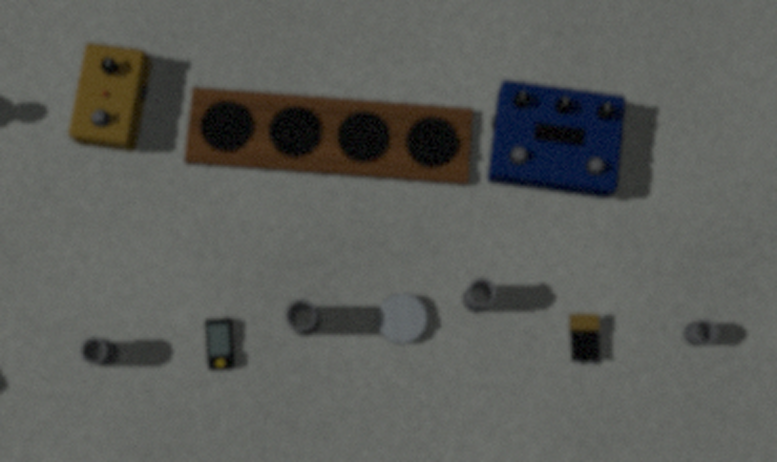

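View pics/side0.png

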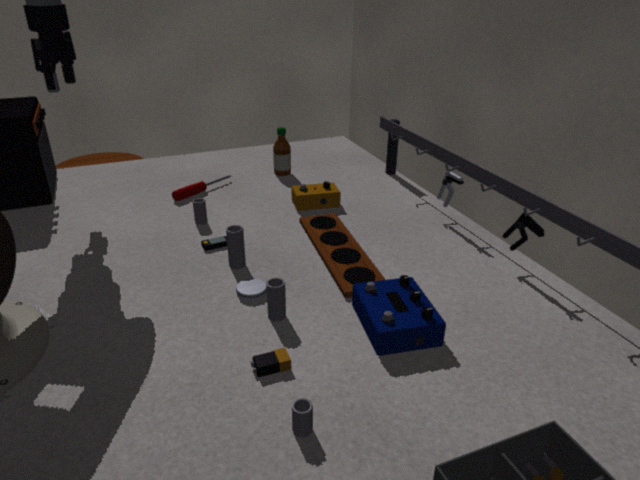

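```bash
cat > h.py <<'E'
import numpy as np, cv2
from cell import *
from scipy.spatial.transform import Rotation as R
def rays(c,uv):
    i=camera_info(c); f=240/np.tan(np.radians(i["fovy"]/2)); uv=np.atleast_2d(uv).astype(float)
    return np.c_[(uv[:,0]-i["cx"])/f,(uv[:,1]-i["cy"])/f,np.ones(len(uv))], i["cam_to_world"]
def cloud(c,d,box):
    u0,v0,u1,v1=box; v,u=np.mgrid[v0:v1,u0:u1]; z=d[v0:v1,u0:u1].ravel()
    r,T=rays(c,np.c_[u.ravel(),v.ravel()]); p=(r*z[:,None])@T[:3,:3].T+T[:3,3]; return p[z>0]
def onplane(c,uv,h):
    r,T=rays(c,uv); w=r@T[:3,:3].T; return T[:3,3]+w*((h-T[2,3])/w[:,2])[:,None]
def down(yaw):  # tool z down, tool y (closing line) at angle yaw from world y
    return (R.from_euler("z",yaw)*R.from_euler("x",np.pi)).as_rotvec()
E
python3 - <<'E'
from h import *
t=np.load("top0.npz"); s=np.load("side0.npz"); 
print("bench",np.percentile(cloud("top",t["d"],(220,240,420,260))[:,2],[5,50,95]))
for u,v in ((186,307),(284,291),(369,280),(473,298)):
    p=cloud("top",t["d"],(u-22,v-22,u+22,v+22)); q=p[p[:,2]>.025]
    print(len(q),"top med",q.mean(0).round(4),"z pct",np.percentile(q[:,2],[50,90,98]).round(4), "ext",np.ptp(q[:,:2],axis=0).round(3))
for u,v in ((200,211),(235,247),(276,300),(302,417)):
    p=cloud("side",s["d"],(u-25,v-35,u+25,v+35)); q=p[(p[:,2]>.02)&(p[:,2]<.09)]
    print(len(q),"side",np.median(q,0).round(4),np.percentile(q[:,2],[90,98]).round(4))
uv=[r["bbox"][:2] for r in look_for("pad_1","top")]
read_camera("top"); uv=sorted([r["bbox"][:2] for r in look_for("pad_1","top")][:4],key=lambda a:a[0])
print("net pads",uv,onplane("top",uv,.015).round(4))
# dark blobs on rack
g=cv2.GaussianBlur(t["im"],(3,3),0); m=(g.max(2)<48).astype(np.uint8)
n,l,st,c=cv2.connectedComponentsWithStats(m[170:240,225:375])
for i in range(1,n):
    if st[i,4]>150: u=c[i]+[225,170]; print("blob",st[i],u.round(1),onplane("top",u,.015).round(4))
print(g[200,225:260].tolist()[::4])
for n_,b in (("boost",(165,150,220,220)),("looper",(365,170,445,240))):
    p=cloud("top",t["d"],b); q=p[p[:,2]>.025]; print(n_,q.min(0).round(3),q.max(0).round(3))
E
```

```text
bench [-3.21338957e-03 -2.81264462e-05  3.04395977e-03]
126 top med [0.4086 0.2923 0.0432] z pct [0.0469 0.0512 0.0533] ext [0.024 0.026]
129 top med [0.4356 0.0956 0.0616] z pct [0.0705 0.0748 0.0766] ext [0.029 0.028]
115 top med [ 0.454  -0.0743  0.0522] z pct [0.0579 0.0638 0.0651] ext [0.026 0.027]
81 top med [ 0.4147 -0.2904  0.0355] z pct [0.0368 0.0399 0.0411] ext [0.023 0.024]
378 side [0.4097 0.2974 0.0268] [0.0488 0.0509]
568 side [0.4361 0.0848 0.0543] [0.0726 0.0749]
583 side [ 0.4548 -0.0842  0.0478] [0.0614 0.0627]
490 side [ 0.4165 -0.2952  0.0319] [0.038  0.0388]
net pads [[248.9, 198.2], [281.6, 203.3], [314.6, 204.6], [346.5, 208.0]] [[ 0.6388  0.1714  0.015 ]
 [ 0.6261  0.1016  0.015 ]
 [ 0.6218  0.0312  0.015 ]
 [ 0.6129 -0.0368  0.015 ]]
blob [ 10  18  27  25 521] [247.9 199.6] [[0.6357 0.1735 0.015 ]]
blob [ 43  20  26  26 521] [280.5 202.2] [[0.6285 0.1039 0.015 ]]
blob [ 75  23  26  25 518] [312.9 204.7] [[0.6216 0.0348 0.015 ]]
blob [108  25  27  25 520] [345.6 207.1] [[ 0.6148 -0.0349  0.015 ]]
[[91, 93, 89], [85, 76, 67], [61, 41, 24], [13, 12, 9], [11, 11, 11], [9, 10, 12], [11, 13, 14], [8, 10, 9], [6, 9, 11]]
boost [0.613 0.253 0.025] [0.718 0.328 0.054]
looper [ 0.553 -0.228  0.025] [ 0.671 -0.09   0.058]
```

```bash
cat >> h.py <<'E'
H=dict(a=.038,b=.050,c=.062,d=.074); D=dict(a=.024,b=.026,c=.028,d=.030)
PIX=dict(b=(186,307),d=(284,291),c=(369,280),a=(473,298))
PAD=dict(d=(.6357,.1735),c=(.6285,.1039),b=(.6216,.0348),a=(.6148,-.0349))
TZ=dict(a=.006,b=.012,c=.018,d=.024)
YAW=-.1-np.pi/2
def pick_xy(k):
    d=np.load("top0.npz")["d"]; u,v=PIX[k]; p=cloud("top",d,(u-22,v-22,u+22,v+22))
    q=p[p[:,2]>H[k]-.005][:,:2]; return cv2.minEnclosingCircle(q.astype(np.float32)), q.mean(0)
def run(k):
    (x,y),_=pick_xy(k)[0]; o=down(YAW); px,py=PAD[k]; z=TZ[k]
    grip(.060,40); goto([x,y,.14],o); move_linear([x,y,z],v=.12); grip(0.0,40)
    s=sense(); print(k,"width",s["gripper_width"],"ff",s["finger_force"])
    if abs(s["gripper_width"]-D[k])>.006: return False
    move_linear([x,y,.16],v=.15); goto([px,py,.16],o)
    move_linear([px,py,z+.03],v=.15); move_linear([px,py,z+.016],v=.04)
    s=sense(); print("w",s["gripper_width"],"F",s["force"].round(1),"pos",s["eef_pos"].round(4))
    grip(D[k]+.022); move_linear([px,py,.17],v=.15); print("t",sense()["time_s"]); return True
E
python3 - <<'E'
from h import *
for k in "dcba":
    print(k,pick_xy(k))
    for yw in (YAW,YAW+np.pi):
        print(yw,[None if (j:=ik([*p,.1],down(yw))) is None else j.round(2)[[0,5]] for p in (pick_xy(k)[0][0],PAD[k])])
E
```

```text
d (((0.43586885929107666, 0.09557632356882095), 0.014817102812230587), array([0.43582999, 0.09601935]))
-1.6707963267948966 [None, None]
1.4707963267948965 [array([0.04, 0.14]), array([0.15, 0.25])]
c (((0.45452040433883667, -0.07427805662155151), 0.01380639523267746), array([ 0.45445663, -0.07478736]))
-1.6707963267948966 [None, None]
1.4707963267948965 [array([-0.33, -0.23]), array([0.04, 0.14])]
b (((0.4090915024280548, 0.29279184341430664), 0.013159209862351418), array([0.4086684 , 0.29302499]))
-1.6707963267948966 [array([ 0.47, -2.57]), None]
1.4707963267948965 [array([0.47, 0.57]), array([-0.07,  0.03])]
a (((0.41486912965774536, -0.2904822826385498), 0.01237646397203207), array([ 0.41471685, -0.29023317]))
-1.6707963267948966 [array([-0.76,  2.48]), None]
1.4707963267948965 [array([-0.76, -0.66]), array([-0.18, -0.08])]
```

Radii match the known sizes. Use yaw +1.47 and run d first.

```bash
sed -i 's|^YAW=.*|YAW=-.1+np.pi/2|' h.py; python3 - <<'E'
from h import *
print(run("d"))
im,_=read_camera("side"); cv2.imwrite("pics/side1.png",im[...,::-1])
E
```

```text
d width 0.028532462881532602 ff 39.70930080751714
w 0.028124288709318313 F [-0.7 -0.3 -1.3] pos [0.6356 0.1735 0.0397]
t 9.0583
True
```

View pics/side1.png

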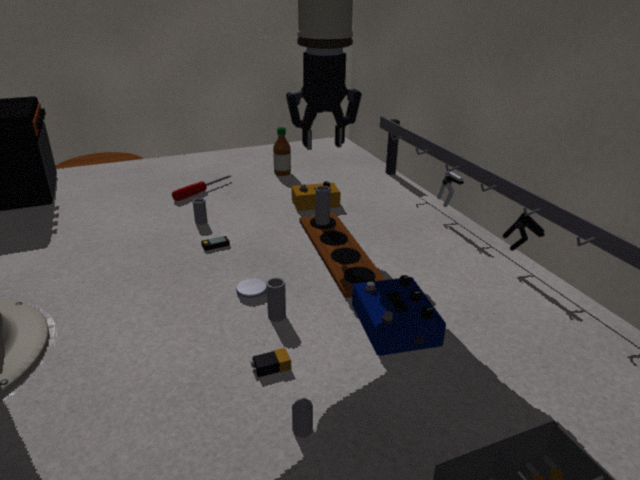

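Slide d stands upright at (322,205) on the pad by the gold pedal. The other slides are where they were at the start, so I'll continue.

```bash
python3 - <<'E'
from h import *
for k in "cba":
    if not run(k): print("FAILED"); break
goto([.35,-.25,.25],down(YAW)); print(sense()["time_s"])
for c in ("top","side"):
    im,d=read_camera(c); cv2.imwrite(f"pics/{c}2.png",im[...,::-1]); np.savez(f"{c}2.npz",im=im,d=d)
p=cloud("top",d if 0 else np.load("top2.npz")["d"],(215,150,375,240))
for k in "dcba":
    x,y=PAD[k]; q=p[(np.hypot(p[:,0]-x,p[:,1]-y)<.03)&(p[:,2]>.015+H[k]-.006)]
    (cx,cy),r=cv2.minEnclosingCircle(q[:,:2].astype(np.float32)) 
    print(k,len(q),"off mm",round((cx-x)*1e3,1),round((cy-y)*1e3,1),"r",round(r,4),"top z",np.percentile(q[:,2],90).round(4))
for n_,b in (("boost",(165,150,220,220)),("looper",(365,170,445,240))):
    p=cloud("top",np.load("top2.npz")["d"],b); q=p[p[:,2]>.025]; print(n_,q.min(0).round(3),q.max(0).round(3))
E
python3 -c "
import cv2,numpy as np
a=cv2.imread('pics/top2.png')[140:250,150:450];b=cv2.imread('pics/side2.png')[160:360,260:560]
cv2.imwrite('pics/fin.png',cv2.resize(np.vstack([a,b]),None,fx=1.9,fy=1.9))"
```

```text
c width 0.026828714939576892 ff 38.83824672549963
w 0.026329195172411595 F [-0.2 -0.9 -1.6] pos [0.6284 0.1039 0.0337]
t 16.9833
b width 0.025517908044691017 ff 38.894455335102975
w 0.026017014927185538 F [ 0.2 -0.7 -1.1] pos [0.6215 0.0348 0.0277]
t 25.2667
a width 0.022630326499586427 ff 38.91525819897652
w 0.023134049615595252 F [-1.   0.3 -0.6] pos [ 0.6147 -0.0348  0.0217]
t 34.0417
35.3583
d 81 off mm -1.1 0.2 r 0.0154 top z 0.0907
c 69 off mm -2.0 0.1 r 0.0149 top z 0.0784
b 59 off mm -2.1 0.2 r 0.0129 top z 0.0668
a 53 off mm -2.6 -0.7 r 0.012 top z 0.0547
boost [0.613 0.253 0.025] [0.718 0.328 0.055]
looper [ 0.553 -0.228  0.025] [ 0.67 -0.09  0.06]
```

View pics/fin.png

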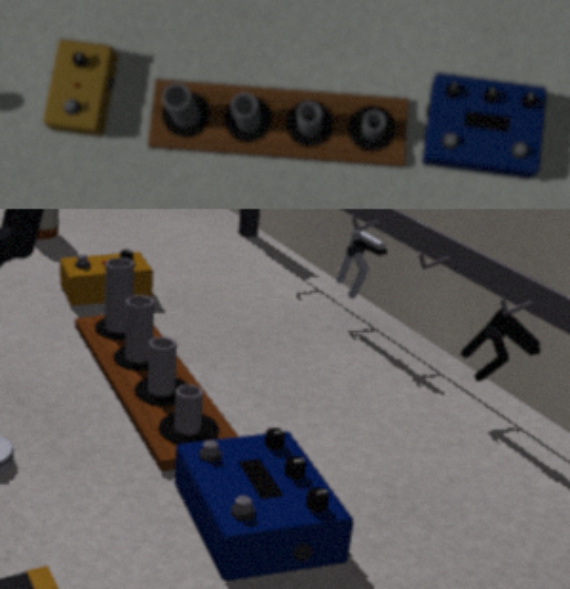

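All four slides stand upright within 3 mm of their pad centres, in the right order, and neither pedal has moved.

```bash
python3 -c "
from cell import *
print(job_done())"
```

```text
the job is handed in; nothing more can be done
None
```

I stood the four slides upright on their pads, tallest by the gold boost pedal down to shortest by the blue looper, each within about 3 mm of centre by the top camera, with both pedals unmoved, and handed the job in at about 36 s; no verdict came back.

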